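# Put the model painter's bench in order

## Robot

A 6-joint arm with a two-finger parallel gripper is mounted at the origin on the work surface. World frame = base frame: x ahead of the robot, y to its left, z up, the work surface at z = 0. Lengths are in m, angles in degrees, forces in N, time in s.
With the tool pointing down it reaches from about 0.375 to 0.9 m from the base axis. Payload 3.1 kg.
Tool frame: the origin (TCP) lies midway between the tips of the shut fingers; the grasp point (between the pads) lies 19 mm behind it (robot.hold_point_z is the distance from the TCP to the grasp point, in m); z points along the fingers, y is the line along which they close (so a half turn about z gives the same grasp; the last joint's range is limited). The gripper opens to 87 mm and grips with 3 to 60 N. Pads are 19 mm wide; open, the fingers measure 117 mm over their backs; the gripper's body (75 mm by 190 mm) begins 51 mm behind the grasp point.
Start: joints at [-80.988, 30.224, 82.088, -0, 67.689, -10.227], TCP at [0.206, -0.59, 0.196] pointing down, gripper open.
Joint ranges: [-176.69, 176.69], [-43.24, 126.21], [12.49, 139.97], [-82, 262], [0, 151.66], [-163.58, 163.58]. Speed limits (degrees/s): [159.86, 159.86, 180, 180, 180, 180].

## Interface

Orientations are given as [roll, pitch, yaw] about the fixed x, y, z axes, in that order (R = Rz(yaw) Ry(pitch) Rx(roll)).
In Python, from station import robot gives the robot as it stands. The module is installed in compiled form; this text tells all that it offers.
- The arm moves only by the shell command python3 -m creep 'ROWS' [FORCE]. ROWS is a JSON object of lists of equal length, an entry for each row: "hand": the opening, from 0 (shut) to 1 (fully open); "translation": the shift along the tool's x, y, z in mm, a list of three; "spin": the turn about the tool's z in degrees. A call has 1 to 5 rows; each row shifts and turns the commanded pose from where the row before left it, along the tool's axes as they then stand; what a row does not reach is not made up. A row lasts 1/10 s, in which the tool goes at most 50 mm and 8.59 degrees, less where a joint would pass 70% of its speed; a pose out of reach is approached as far as the arm can. A call is refused whole if a number of a shift passes 50 or a number of a turn 8.59, either way. A call with a gripper value outside its range is refused whole. The fingers move at their own pace and stop on an object; FORCE is the grip in N (left out, the last holds). Time passes only in rows, so rows that do not move let the fingers close. It gives the time, the measured TCP pose, the force, the opening and the grip force at its end, in the units of the state.
- robot.read_state(): the state, without advancing time (a new reading comes with each control period).
- robot.camera(name): name is "side" or "top"; returns a dict with "frame" (480x640x3 uint8, blue, green, red), "intrinsics" (3x3 intrinsics, pixels), "k1" (the pictures are not rectified: a ray, as slopes to the right and down, at radius r is drawn at 1 + k1 r^2 times it, then the intrinsics apply), "R" (3x3) and "t" (3): a world point X has camera coordinates R X + t. Camera axes: x right, y down, z forward; pixel columns grow to the right and rows downward; lengths in m; the calibration is good to about 2 mm. A picture is of the moment at which its call begins. There is no depth.
- robot.sign_off(): hands the job in; it is judged then, once.
The state is a dict: "time": time; "joint_pos": joint angles; "qvel": joint speeds; "joint_efforts": joint torques, N m; "tool_pos": TCP position; "tool_rot": TCP orientation; "ft_force": force on the tool from outside, world axes, zero at the start; "torque": the same for the moment, N m; "width": opening from 0.0 (shut) to 1.0 (fully open); "gripper_force": force on a finger pad.
Only numpy, scipy, OpenCV 4.12 (cv2) and the standard library are available. Lean on these libraries where they do the work, as an engineer would, in place of code of your own. Each camera call takes 0.05 s, during which the arm holds its last target. There are 200 camera calls.

## Task

Tidy the model painter's bench: stand each paint jar upright in the stand of its own colour, slip the tape roll flat over its post, and lay the green sanding block, green side up, flat in the green tray. Set the glass jars down gently rather than dropping them, and leave the half-painted figure and the dropper bottle standing where they are.

Things in the scene. Friction and masses are not known exactly. Their poses are not given: they have to be found in the camera images.
- red_jar: Round glass paint jar full of red paint with a red lid, 36 mm diameter, 55 mm high with straight sides, about 90 g, loose, standing upright. Origin: centre of its underside, z up along its axis.
- red_dock: Red round dish fixed to the bench, the stand of the red jar: outer diameter 68 mm, red rim 7 mm thick and 10 mm high, round well 54 mm wide with a white floor 4 mm above the bench. Origin: centre of its underside, z up.
- blue_jar: Round glass paint jar full of blue paint with a blue lid, 36 mm diameter, 55 mm high with straight sides, about 90 g, loose, standing upright. Origin: centre of its underside, z up along its axis.
- blue_dock: Blue round dish fixed to the bench, the stand of the blue jar: outer diameter 68 mm, blue rim 7 mm thick and 10 mm high, round well 54 mm wide with a white floor 4 mm above the bench. Origin: centre of its underside, z up.
- tape_roll: Yellow roll of masking tape lying flat, loose, about 45 g: outer diameter 58 mm, hole 38 mm, 18 mm high. Origin: centre of its underside, z up along the hole.
- tape_spindle: Tape holder fixed to the bench: a white round base 68 mm in diameter and 6 mm thick, with an upright yellow post at its centre, 18 mm in diameter, narrowing at the tip, its top 36 mm above the bench. Origin: centre of the underside of the base, z up.
- sanding_block: Green hand sanding block with a thin dark underside, loose, about 60 g: 64 mm long (its x axis), 34 mm wide (its y axis), 28 mm high. Origin: centre of its underside, z up.
- block_tray: Green shallow rectangular tray fixed to the bench with a white floor: outside 90 mm (its x axis) by 60 mm (its y axis), walls 4 mm thick and 10 mm high, inside 82 by 52 mm, floor 4 mm above the bench. Origin: centre of its underside, z up.
- figure: Bystander: half-painted miniature figure in a purple coat on a cork grip 30 mm in diameter, 66 mm high in all, loose, standing upright. Origin: centre of the underside.
- dropper_bottle: Bystander: small white dropper bottle with a purple label and a black pointed cap, 28 mm in diameter, 67 mm high, loose, standing upright. Origin: centre of the underside.
Mind the look-alikes: they are no part of the job. There is more than one size of the blue_jar; the one meant has the size given above. There is more than one size of the red_jar; the one meant has the size given above.

How it is judged (in metres and radians):
At the end, for the whole second after the job is handed in: Each jar upright on the floor of the stand of its colour (11 mm of centre), tape roll flat on the spindle base round the post (13 mm), sanding block flat, green side up, on the tray floor (15 mm), all at rest; figure and dropper bottle upright within 30 mm of their starts (horizontal distance between red_jar and red_dock below 0.011 m and z of red_jar in the frame of red_dock below 0.007 m and angle between each of red_jar, blue_jar, sanding_block's own z axis and vertical below 0.12 rad and horizontal distance between blue_jar and blue_dock below 0.011 m and z of blue_jar in the frame of blue_dock below 0.007 m and ((horizontal distance between tape_roll and tape_spindle below 0.013 m and z of tape_roll in the frame of tape_spindle below 0.009 m and angle between tape_roll's own z axis and vertical below 0.12 rad) or (horizontal distance between tape_roll and tape_spindle below 0.013 m and z of tape_roll in the frame of tape_spindle below 0.027 m and angle between tape_roll's own z axis and vertical above 3.02 rad)) and horizontal distance between sanding_block and block_tray below 0.015 m and z of sanding_block in the frame of block_tray below 0.007 m and linear speed of each of red_jar, blue_jar, tape_roll, sanding_block below 0.02 m/s and distance of each of figure, dropper_bottle from where it was at the start of the episode below 0.03 m and angle between each of figure, dropper_bottle's own z axis and vertical below 0.3 rad); the robot touches nothing.
It fails at once if the red jar is dropped: it moves faster than 0.6 m/s with its underside less than 25 mm above the bench (linear speed of red_jar above 0.6 m/s and height (world z) of red_jar below 0.025 m).
It fails at once if the blue jar is dropped: it moves faster than 0.6 m/s with its underside less than 25 mm above the bench (linear speed of blue_jar above 0.6 m/s and height (world z) of blue_jar below 0.025 m).
It fails at once if the figure is pushed more than 30 mm away or knocked over (distance of figure from where it was at the start of the episode above 0.03 m or angle between figure's own z axis and vertical above 0.3 rad).
It fails at once if the dropper bottle is pushed more than 30 mm away or knocked over (distance of dropper_bottle from where it was at the start of the episode above 0.03 m or angle between dropper_bottle's own z axis and vertical above 0.3 rad).
It also fails if it takes over 99 s, if anything falls off the work surface, if the arm or the gripper's body presses on something with over 40 N, if the wrist force passes 120 N, or if a joint passes its speed limit or range.

## Working session

There is one attempt and no reset: what is moved stays moved. The work goes in short steps, Python scripts to look and compute and a shell command to move; the robot and the scene stay as the last step left them, time stands still between calls to the robot, and variables do not carry over. Pictures are saved under pics/ and viewed, at most 14 in all, crops included, and the job is handed in when it is done.

```bash
mkdir -p pics; python3 - <<'E'
from station import robot
import cv2, pickle
d={}
for n in("top","side"):
    c=robot.camera(n); d[n]=c; cv2.imwrite(f"pics/{n}0.png",c["frame"]); print(n,c["intrinsics"],c["k1"],c["R"],c["t"])
pickle.dump(d,open("c0.pkl","wb"))
print(robot.read_state(), robot.hold_point_z)
E
```

```text
top [[484.32759032   0.         324.9526927 ]
 [  0.         484.32759032 241.40595549]
 [  0.           0.           1.        ]] -0.12479009002369001 [[-0.00596752 -0.99996982  0.0049749 ]
 [-0.99526123  0.00545643 -0.09708408]
 [ 0.09705401 -0.00553068 -0.99526375]] [0.04729887 0.56672237 1.01788926]
side [[515.38939608   0.         318.4108825 ]
 [  0.         515.38939608 239.88758954]
 [  0.           0.           1.        ]] -0.12383538201219896 [[ 0.68736916 -0.72602207 -0.02038632]
 [-0.4148081  -0.36937416 -0.83156296]
 [ 0.59620288  0.58004714 -0.55505624]] [-0.38078723  0.274381    0.58129631]
{'time': 0.1, 'joint_pos': array([-8.09886280e+01,  3.02713319e+01,  8.21486957e+01, -7.29926321e-04,
        6.76907449e+01, -1.02267520e+01]), 'qvel': array([-0.02140667, -0.18306925, -0.13465436,  0.00442209, -0.07479004,
       -0.01989655]), 'joint_efforts': array([-2.26035850e-04, -4.40987062e+01, -1.77149695e+01,  6.34814682e-02,
        5.33701340e-02, -4.77425817e-05]), 'tool_pos': array([ 0.20585077, -0.58937385,  0.19519623]), 'tool_rot': array([-1.79890868e+02, -1.90029806e-02,  1.92383836e+01]), 'ft_force': array([-0.44574229,  0.03468736,  1.03564382]), 'torque': array([ 0.02633945, -0.01115255,  0.06574054]), 'gripper_force': 0.0, 'width': 0.9974022653979062} 0.0187
```

View pics/top0.png

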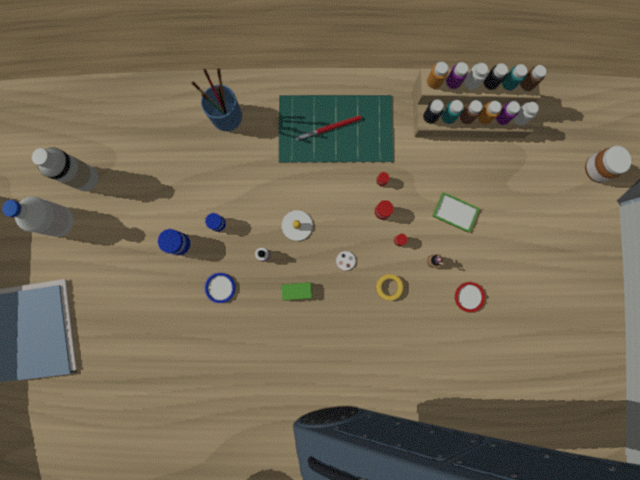

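View pics/side0.png

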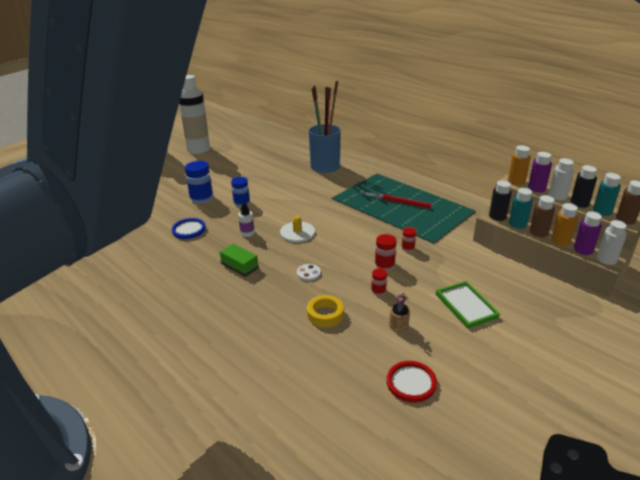

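Top view: candidates for the red jar are (384,210), (383,179) and (401,240); for the blue jar, (174,242) and (215,222). The tape is at (390,288), post (297,225), block (297,291), tray (457,212), red dish (470,297), blue dish (220,288). Bystanders are the figure at (436,261), the bottle at (262,254) and a palette at (346,261). The side view shows the same layout. Next I'll measure sizes.

```bash
cat > h.py <<'E'
import numpy as np, cv2
def ray(c,px):
    px=np.atleast_2d(np.asarray(px,float)); K=np.asarray(c["intrinsics"])
    u=cv2.undistortPoints(px[:,None,:],K,np.array([c["k1"],0,0,0.]))[:,0]
    R,t=np.asarray(c["R"]),np.asarray(c["t"])
    return -R.T@t, np.c_[u,np.ones(len(u))]@R
def plane(c,px,z):
    o,d=ray(c,px); return o+d*((z-o[2])/d[:,2])[:,None]
def mask(c,col):
    h,s,v=cv2.split(cv2.cvtColor(c["frame"],cv2.COLOR_BGR2HSV)); h=h.astype(int)
    r={"red":(h<6)|(h>174),"blue":(h>108)&(h<128),"green":(h>45)&(h<70),"yellow":(h>20)&(h<30)}[col]
    return (r&(s>150)&(v>60)).astype(np.uint8)
def blobs(c,col,amin=25):
    n,l,st,ce=cv2.connectedComponentsWithStats(mask(c,col))
    return [(st[i],ce[i],l==i) for i in range(1,n) if st[i][4]>=amin]
def project(c,X):
    R,t=np.asarray(c["R"]),np.asarray(c["t"])
    return cv2.projectPoints(np.atleast_2d(X).astype(float),cv2.Rodrigues(R)[0],t,np.asarray(c["intrinsics"]),np.array([c["k1"],0,0,0.]))[0][:,0]
E
python3 - <<'E'
import pickle;from h import *
d=pickle.load(open("c0.pkl","rb"))
for n in d:
  for col in("red","blue","green","yellow"):
    for st,ce,m in blobs(d[n],col):
      cn=max(cv2.findContours(m.astype(np.uint8),0,2)[0],key=cv2.contourArea)
      w=plane(d[n],cn[:,0],.01) if 1 else 0
      r=cv2.minAreaRect((w[:,:2]*1000).astype(np.float32))
      print(n,col,st,ce.round(1),"z=.01 rect c,size,ang",np.round(r[0]),np.round(r[1]),round(r[2]))
f=d["side"]["frame"][160:420,160:540]; cv2.imwrite("pics/crop.png",cv2.resize(f,None,fx=2.1,fy=2.1,interpolation=2))
E
```

```text
top red [317 116  44  18 186] [338.4 124.2] z=.01 rect c,size,ang [836.  11.] [ 10. 103.] 18
top red [377 172  12  14 116] [382.6 178.4] z=.01 rect c,size,ang [710. -85.] [24. 29.] 45
top red [375 201  19  18 231] [384. 209.] z=.01 rect c,size,ang [639. -86.] [35. 41.] 44
top red [396 234  12  12 105] [401.1 239.3] z=.01 rect c,size,ang [ 573. -124.] [23. 25.] 18
top red [455 282  30  30 218] [469.8 296.9] z=.01 rect c,size,ang [ 445. -274.] [66. 64.] 89
top blue [  3 200  17  17 181] [ 11.4 208.1] z=.01 rect c,size,ang [651. 778.] [44. 36.] 73
top blue [206 214  19  17 222] [214.4 221.5] z=.01 rect c,size,ang [614. 288.] [44. 33.] 63
top blue [158 230  25  23 454] [170.2 240.9] z=.01 rect c,size,ang [572. 388.] [55. 49.] 90
top blue [177 234  13  20  58] [184.8 245.1] z=.01 rect c,size,ang [563. 356.] [20. 44.] 73
top blue [206 273  29  29 159] [220.2 287.2] z=.01 rect c,size,ang [470. 274.] [61. 62.] 0
top yellow [294 221   6   7  34] [296.4 224.1] z=.01 rect c,size,ang [608. 106.] [11. 13.] 90
top yellow [377 275  26  25 296] [389.7 286.9] z=.01 rect c,size,ang [468. -96.] [55. 52
[... 797 characters left out ...]
1 rect c,size,ang [652. 341.] [57. 32.] 50
side blue [188 181  24  19 324] [200.  190.8] z=.01 rect c,size,ang [571. 379.] [87. 48.] 59
side blue [234 192  15  12 141] [241.  197.9] z=.01 rect c,size,ang [610. 281.] [47. 30.] 51
side blue [172 219  33  20 204] [188.4 229.3] z=.01 rect c,size,ang [462. 265.] [72. 63.] 59
side green [220 244  37  29 679] [238.6 258.1] z=.01 rect c,size,ang [464. 113.] [50. 84.] 4
side green [436 282  63  46 476] [467.5 306.8] z=.01 rect c,size,ang [ 627. -253.] [96. 64.] 65
side yellow [293 216   8  16 111] [296.8 223.5] z=.01 rect c,size,ang [615. 117.] [56. 14.] 45
side yellow [307 295  37  33 896] [325.2 310.7] z=.01 rect c,size,ang [465. -98.] [74. 57.] 42
```

View pics/crop.png

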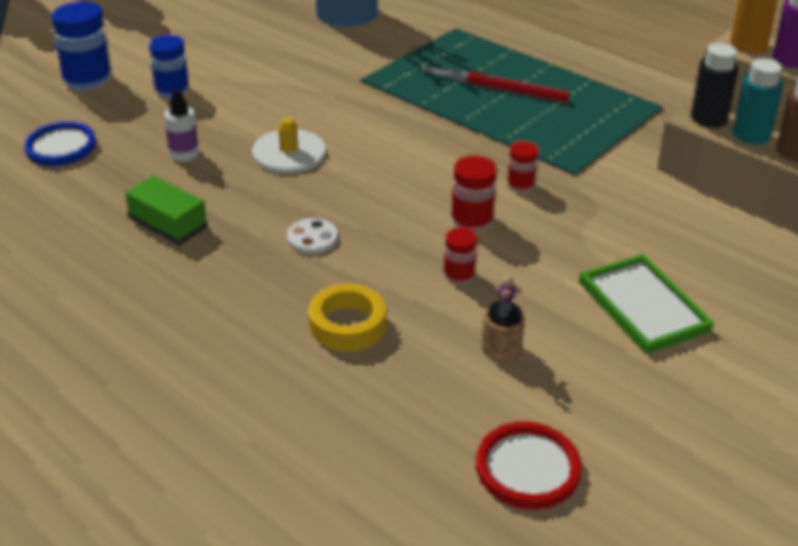

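The crop confirms it: the meant red jar is the biggest of the three (about 35 mm) at (384,210), and the meant blue jar is the smaller (about 33 mm) at (215,222).

```bash
python3 - <<'E'
import pickle;from h import *
d=pickle.load(open("c0.pkl","rb")); T,S=d["top"],d["side"]
for n in d: print(n,"cam",ray(d[n],[320,240])[0].round(3))
def tri(a,b):
    o1,d1=ray(T,a);o2,d2=ray(S,b);d1=d1[0];d2=d2[0]
    k=np.linalg.lstsq(np.c_[d1,-d2],o2-o1,rcond=None)[0]
    p,q=o1+k[0]*d1,o2+k[1]*d2; return (p+q)/2,np.linalg.norm(p-q)
def bc(c,col,near):
    st,ce,m=min(blobs(c,col),key=lambda b:np.hypot(*(b[1]-near)))
    cn=max(cv2.findContours(m.astype(np.uint8),0,2)[0],key=cv2.contourArea)
    return np.array(cv2.minEnclosingCircle(cn)[0]), np.array(cv2.fitEllipse(cn)[0]), cn
for nm,col,a,b,z in[("redlid","red",(384,209),(386,242),.047),("bluelid","blue",(214,221),(239,182),.047),("reddock","red",(470,297),(411,382),.008),("bluedock","blue",(220,287),(188,229),.008),("tape","yellow",(390,287),(325,311),.014),("post","yellow",(296,224),(297,223),.02)]:
    ca,ea,_=bc(T,col,a);cb,eb,_=bc(S,col,b)
    p,e=tri(ea,eb); print(nm,(p*1000).round(1),"res",round(e*1000,1),"top plane",(plane(T,ea,z)*1000).round(1),"side plane",(plane(S,eb,z)*1000).round(1))
hsv=cv2.cvtColor(T["frame"],cv2.COLOR_BGR2HSV); print(hsv[291,297],hsv[198,441],hsv[195:203,442])
# white base
for c,p in((T,(297,225)),(S,(297,232))):
    h=cv2.cvtColor(c["frame"],cv2.COLOR_BGR2HSV); m=((h[...,1]<60)&(h[...,2]>110)).astype(np.uint8)
    for st,ce in zip(*cv2.connectedComponentsWithStats(m)[2:]):
        if np.hypot(*(ce-p))<12: print("base",st,ce,plane(c,[st[0]+st[2]/2-.5,st[1]+st[3]/2-.5],.005).round(4))
for nm,c,col,p,z in(("traytop",T,1,(457,212),.01),("trayside",S,1,(467,307),.01),("blocktop",T,1,(297,291),.028),("blockside",S,1,(236,254),.028)):
    h=cv2.cvtColor(c["frame"],cv2.COLOR_BGR2HSV)
    m=((h[...,0]>45)&(h[...,0]<72)&(h[...,1]>110)&(h[...,2]>(110 if nm=="blockside" else 40))).astype(np.uint8)
    cn=min([q for q in cv2.findContours(m,0,2)[0] if len(q)>15],key=lambda q:np.hypot(*(q[:,0].mean(0)-p)))
    r=cv2.minAreaRect((plane(c,cn[:,0],z)[:,:2]*1000).astype(np.float32)); print(nm,r, cv2.boundingRect(cn))
E
```

```text
top cam [0.466 0.05  1.068]
side cam [ 0.029 -0.512  0.543]
redlid [634.1 -83.1  46.6] res 2.5 top plane [[633.2 -82.1  47. ]] side plane [[634.8 -84.1  47. ]]
bluelid [608.4 279.5  48. ] res 0.4 top plane [[608.7 279.6  47. ]] side plane [[609.4 281.1  47. ]]
reddock [ 444.4 -276.2    2.2] res 0.1 top plane [[ 444.5 -274.5    8. ]] side plane [[ 439.8 -278.7    8. ]]
bluedock [468.6 276.4   1.7] res 0.3 top plane [[468.7 275.    8. ]] side plane [[463.3 267.3   8. ]]
tape [468.  -96.6   7.1] res 0.2 top plane [[468.1 -95.7  14. ]] side plane [[ 462.3 -101.9   14. ]]
post [606.2 106.2  18. ] res 0.3 top plane [[605.8 106.2  20. ]] side plane [[604.1 103.8  20. ]]
[ 50 142 131] [ 53 135 119] [[ 51 137 123]
 [ 53 121 124]
 [ 54  94 117]
 [ 53  56 119]
 [ 56  33 117]
 [ 49  17 119]
 [ 30   8 124]
 [ 38   7 137]]
base [281 210  32  31 671] [295.63338301 224.94038748] [[0.606  0.1067 0.005 ]]
base [306 225   2   2   2] [306.5 225.5] [[0.6048 0.0845 0.005 ]]
base [302 221  13  17 155] [307.76774194 228.76774194] [[0.6211 0.0913 0.005 ]]
base [280 222  27  20 292] [290.35273973 233.31506849] [[0.5955 0.1067 0.005 ]]
traytop ((632.9501953125, -248.40481567382812), (89.94947052001953, 59.42185592651367), 65.69110107421875) (433, 193, 46, 39)
trayside ((626.4235229492188, -252.9841766357422), (95.99818420410156, 63.790931701660156), 64.6755142211914) (436, 282, 63, 46)
blocktop ((460.8292541503906, 105.85675048828125), (32.99517059326172, 62.77341842651367), 3.8141911029815674) (282, 283, 30, 17)
blockside ((457.2778625488281, 102.88392639160156), (30.6351318359375, 60.140785217285156), 4.304818630218506) (221, 244, 35, 20)
```

```bash
cat > to.py <<'E'
import sys,numpy as np
from station import robot
s=robot.read_state(); p=s["tool_pos"]*1000; yaw=s["tool_rot"][2]
x,y,z=map(float,sys.argv[1:4]); a=np.radians(yaw); dx,dy=x-p[0],y-p[1]
print("t",round(s["time"],2),"tcp",p.round(1),"yaw",round(yaw,2),"w",round(s["width"],3),"gf",s["gripper_force"],"shift",np.round([dx*np.cos(a)+dy*np.sin(a),dx*np.sin(a)-dy*np.cos(a),p[2]-z],1))
E
python3 -m creep '{"hand":[1,1,1,1],"translation":[[0,0,0],[0,0,0],[0,0,0],[0,0,0]],"spin":[8,8,3.2,0]}' 20; python3 to.py 634 -83 150
```

```text
time: 0.5
tool_pos: [0.2059, -0.5896, 0.1955]
tool_rot: [-179.9, 0.0, 0.0]
ft_force: [-1.5, -0.6, 0.4]
width: 0.997
gripper_force: 0.0
t 0.5 tcp [ 205.9 -589.6  195.5] yaw 0.05 w 0.997 gf 0.0 shift [ 428.5 -506.3   45.5]
```

```bash
python3 -m creep '{"hand":[1,1,1,1,1],"translation":[[32,-38,0],[32,-38,0],[32,-38,0],[32,-38,0],[32,-38,0]],"spin":[0,0,0,0,0]}' >/dev/null
python3 -m creep '{"hand":[1,1,1,1,1],"translation":[[32,-38,0],[32,-38,0],[32,-38,0],[32,-38,0],[32,-38,0]],"spin":[0,0,0,0,0]}' > /dev/null
python3 -m creep '{"hand":[1,1,1,1,1],"translation":[[32,-38,0],[32,-38,0],[32,-38,0],[0,0,0],[0,0,0]],"spin":[0,0,0,0,0]}'; python3 to.py 634 -83 150
```

```text
time: 2.0
tool_pos: [0.6216, -0.0946, 0.1955]
tool_rot: [180.0, 0.1, 0.3]
ft_force: [-0.6, -0.4, -0.5]
width: 1.0
gripper_force: 0.0
t 2.0 tcp [621.6 -94.6 195.5] yaw 0.26 w 1.0 gf 0.0 shift [ 12.5 -11.5  45.5]
```

```bash
python3 -m creep '{"hand":[1,1,1,1,1],"translation":[[12.5,-11.5,0],[0,0,45],[0,0,45],[0,0,40],[0,0,0]],"spin":[0.2,0,0,0,0]}' >/dev/null
python3 -m creep '{"hand":[1,1,1,1],"translation":[[0,0,20],[0,0,15],[0,0,10],[0,0,0]],"spin":[0,0,0,0]}'; python3 to.py 634 -83 20
python3 - <<'E'
from h import *; from station import robot
a=robot.camera("side")["frame"][130:330,240:500]; b=robot.camera("top")["frame"][120:320,300:520]
cv2.imwrite("pics/g1.png",cv2.resize(np.hstack([a,b]),(800,333)))
E
```

```text
time: 2.9
tool_pos: [0.6336, -0.0844, 0.0207]
tool_rot: [-180.0, 0.1, -0.2]
ft_force: [0.1, -0.6, 0.4]
width: 0.999
gripper_force: 0.0
t 2.9 tcp [633.6 -84.4  20.7] yaw -0.19 w 0.999 gf 0.0 shift [ 0.4 -1.4  0.7]
```

View pics/g1.png

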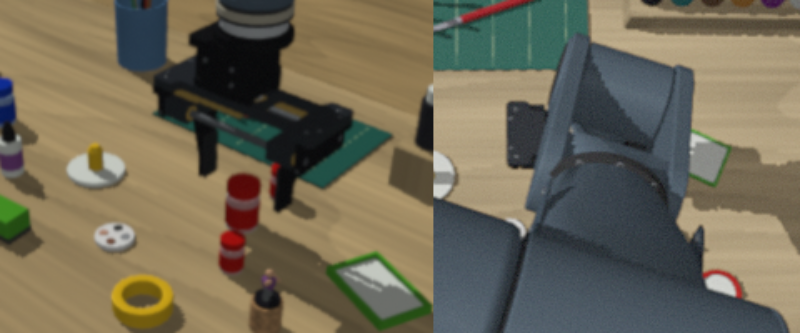

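The jar (242,200 in the crop) sits between the finger tips (205,175) and (285,210). I'll check that the tips match the reported TCP and aren't behind the jar.

```bash
python3 - <<'E'
from h import *; from station import robot
S=robot.camera("side")
for X in ([.6336,-.0844,.0207],[.6336,-.041,.0207],[.6336,-.128,.0207],[.634,-.083,0],[.634,-.083,.055]):
    p=project(S,X)[0]; print(X,p.round(1),((p-[240,130])*1.667).round(0))
f=S["frame"][190:290,330:450]; cv2.imwrite("pics/g2.png",cv2.resize(f,(720,600),interpolation=2))
st=[b for b in blobs(S,"red")]; print([(b[0],b[1].round(1)) for b in st])
E
```

```text
[0.6336, -0.0844, 0.0207] [384.6 254.5] [241. 208.]
[0.6336, -0.041, 0.0207] [365.3 245.2] [209. 192.]
[0.6336, -0.128, 0.0207] [405.  264.4] [275. 224.]
[0.634, -0.083, 0] [383.5 263.6] [239. 223.]
[0.634, -0.083, 0.055] [385.1 237.7] [242. 180.]
[(array([403, 227,   5,   9,  33], dtype=int32), array([404.8, 230.8])), (array([377, 235,  19,  15, 240], dtype=int32), array([385.8, 242. ])), (array([373, 253,  22,  28, 363], dtype=int32), array([382.4, 266.1])), (array([372, 283,  14,  11, 114], dtype=int32), array([378.4, 288.2])), (array([387, 361,  50,  42, 690], dtype=int32), array([411. , 382.2]))]
```

View pics/g2.png

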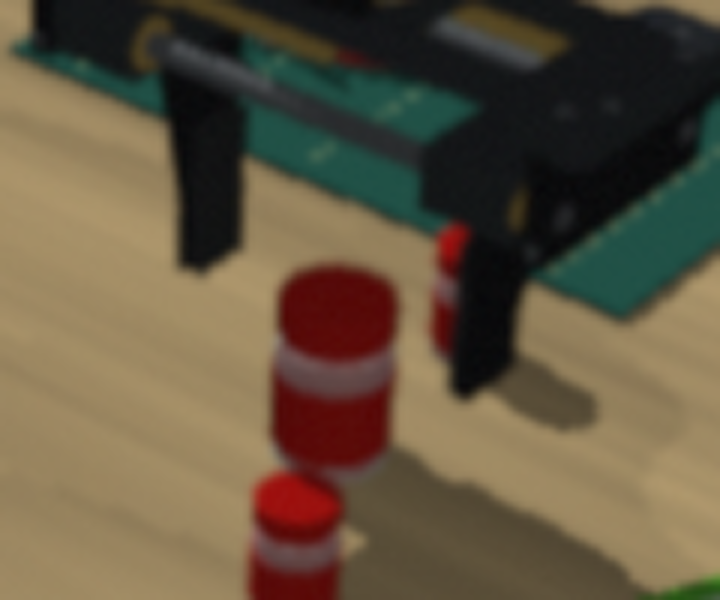

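Jar is centred laterally; the open tips appear about 20 mm higher than the shut-finger TCP, which fits a linkage gripper. I'll close gently and check.

```bash
python3 -m creep '{"hand":[0.45,0.45,0.45,0.45],"translation":[[0,-1,0],[0,0,0],[0,0,0],[0,0,0]],"spin":[0,0,0,0]}' 10
python3 - <<'E'
from h import *; from station import robot
S=robot.camera("side")
f=S["frame"][190:290,330:450]; cv2.imwrite("pics/g3.png",cv2.resize(f,(720,600),interpolation=2))
print([(b[0],b[1].round(1)) for b in blobs(S,"red")])
E
```

```text
time: 3.45
tool_pos: [0.6343, -0.0832, 0.0213]
tool_rot: [180.0, -0.0, -0.2]
ft_force: [-0.6, 0.4, 0.6]
width: 0.72
gripper_force: 0.0
[(array([411, 228,   5,   9,  35], dtype=int32), array([413. , 232.3])), (array([377, 235,  19,  15, 242], dtype=int32), array([385.9, 241.9])), (array([409, 241,   6,   9,  36], dtype=int32), array([411.1, 245.2])), (array([373, 253,  22,  28, 360], dtype=int32), array([382.4, 266.2])), (array([372, 283,  14,  11, 114], dtype=int32), array([378.4, 288.2])), (array([387, 361,  50,  42, 692], dtype=int32), array([411. , 382.1]))]
```

View pics/g3.png

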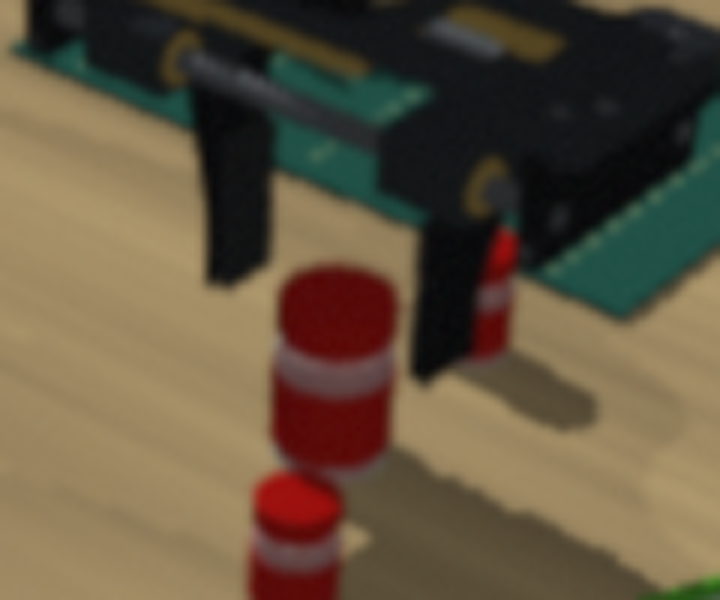

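Fingers slide parallel with no descent, and the tips look about 19 mm higher than the TCP reading. Lowering to TCP z = 8 mm grips well either way.

```bash
python3 -m creep '{"hand":[0.6,0.6,0.6],"translation":[[0,0,8],[0,0,5],[0,0,0]],"spin":[0,0,0]}' 10
python3 -m creep '{"hand":[0.1,0.1,0.1,0.1,0.1],"translation":[[0,0,0],[0,0,0],[0,0,0],[0,0,0],[0,0,0]],"spin":[0,0,0,0,0]}' 20
python3 -m creep '{"hand":[0.1,0.1,0.1],"translation":[[0,0,0],[0,0,0],[0,0,0]],"spin":[0,0,0]}'
python3 - <<'E'
from h import *; from station import robot
S=robot.camera("side")
f=S["frame"][190:290,330:450]; cv2.imwrite("pics/g4.png",cv2.resize(f,(720,600),interpolation=2))
E
```

```text
time: 3.8
tool_pos: [0.6331, -0.083, 0.0067]
tool_rot: [-180.0, 0.1, -0.2]
ft_force: [-0.7, -0.3, 0.4]
width: 0.601
gripper_force: 0.0
time: 4.3
tool_pos: [0.6342, -0.0832, 0.0082]
tool_rot: [-180.0, -0.0, -0.2]
ft_force: [1.0, 0.1, 1.0]
width: 0.409
gripper_force: 20.0
time: 4.6
tool_pos: [0.6343, -0.0832, 0.0082]
tool_rot: [-180.0, -0.0, -0.2]
ft_force: [0.3, 1.2, 0.0]
width: 0.407
gripper_force: 20.0
```

View pics/g4.png

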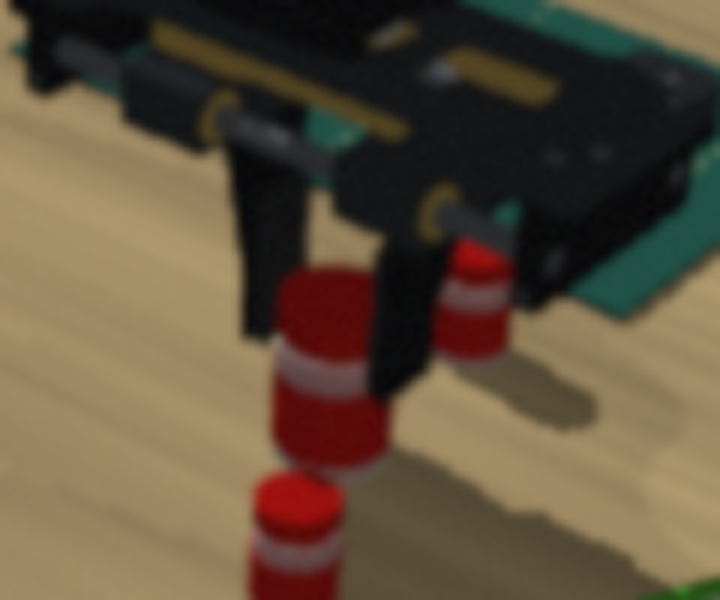

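Width 0.407 × 87 = 35.4 mm, so the jar is held, centred between the fingers (tips at crop (400,390)). Lift and carry.

```bash
python3 -m creep '{"hand":[0.1,0.1,0.1,0.1,0.1],"translation":[[0,0,-10],[0,0,-30],[0,0,-40],[0,0,-35],[0,0,0]],"spin":[0,0,0,0,0]}' 25
python3 -m creep '{"hand":[0.1,0.1,0.1,0.1,0.1],"translation":[[-30,30,0],[-30,30,0],[-30,30,0],[-30,30,0],[-30,30,0]],"spin":[0,0,0,0,0]}' >/dev/null
python3 -m creep '{"hand":[0.1,0.1,0.1,0.1],"translation":[[-30,30,0],[-10,12,0],[0,0,0],[0,0,0]],"spin":[0,0,0,0]}'
python3 to.py 444.5 -275 12
```

```text
time: 5.15
tool_pos: [0.6383, -0.0846, 0.1295]
tool_rot: [179.8, -0.7, -0.1]
ft_force: [0.2, -0.7, -0.6]
width: 0.403
gripper_force: 25.0
time: 6.05
tool_pos: [0.4433, -0.2746, 0.1229]
tool_rot: [-180.0, 0.0, -0.2]
ft_force: [0.0, 1.3, -0.9]
width: 0.406
gripper_force: 25.0
t 6.05 tcp [ 443.3 -274.6  122.9] yaw -0.23 w 0.406 gf 24.97444599866867 shift [  1.2   0.4 110.9]
```

```bash
python3 -m creep '{"hand":[0.1,0.1,0.1,0.1,0.1],"translation":[[1,0,30],[0,0,35],[0,0,25],[0,0,0],[0,0,0]],"spin":[0,0,0,0,0]}'
python3 to.py 444.5 -275 12
python3 - <<'E'
from h import *; from station import robot
S=robot.camera("side"); f=S["frame"][280:430,330:490]; cv2.imwrite("pics/g5.png",cv2.resize(f,(640,600),interpolation=2))
for z in(0,.024,.079): print(project(S,[.4445,-.275,z]))
E
```

```text
time: 6.55
tool_pos: [0.4452, -0.2738, 0.033]
tool_rot: [-180.0, 0.0, -0.1]
ft_force: [-0.2, -0.1, -1.5]
width: 0.403
gripper_force: 25.0
t 6.55 tcp [ 445.2 -273.8   33. ] yaw -0.07 w 0.403 gf 24.974563121795654 shift [-0.7  1.2 21. ]
[[410.48837269 381.68238858]]
[[412.07928939 369.61582921]]
[[415.93131695 339.86148834]]
```

View pics/g5.png

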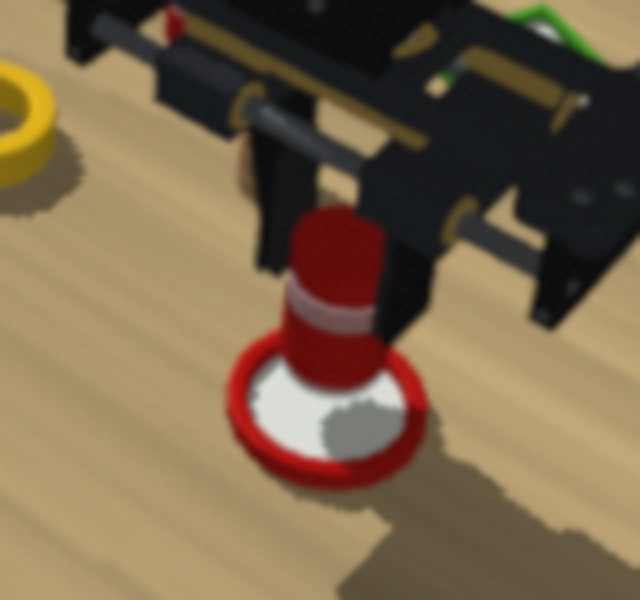

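The jar hangs over the dish: bottom centre ≈ (413,370), expected (412,370). Lowering gently.

```bash
python3 -m creep '{"hand":[0.1,0.1,0.1,0.1,0.1],"translation":[[-1,1,6],[0,0,6],[0,0,4],[0,0,3],[0,0,1]],"spin":[0,0,0,0,0]}'
python3 -m creep '{"hand":[0.1,0.1],"translation":[[0,0,0.5],[0,0,0]],"spin":[0,0]}'
```

```text
time: 7.1
tool_pos: [0.4434, -0.2757, 0.0128]
tool_rot: [-180.0, 0.0, -0.2]
ft_force: [-0.7, 0.2, -1.2]
width: 0.407
gripper_force: 25.0
time: 7.3
tool_pos: [0.4436, -0.2758, 0.0125]
tool_rot: [180.0, -0.0, -0.2]
ft_force: [-0.0, -0.3, -1.6]
width: 0.407
gripper_force: 25.0
```

```bash
python3 -m creep '{"hand":[0.1,0.1],"translation":[[0,0,0.7],[0,0,0]],"spin":[0,0]}' | grep -E "pos|force"; python3 -m creep '{"hand":[0.1,0.1],"translation":[[0,0,0.7],[0,0,0]],"spin":[0,0]}' | grep -E "pos|force"
```

```text
tool_pos: [0.4437, -0.2759, 0.0122]
ft_force: [0.4, -0.0, 1.6]
gripper_force: 25.0
tool_pos: [0.4438, -0.2758, 0.0121]
ft_force: [-1.6, 0.5, 6.9]
gripper_force: 25.0
```

```bash
python3 -m creep '{"hand":[0.5,0.6,0.8,1,1],"translation":[[0,0,0],[0,0,0],[0,0,0],[0,0,0],[0,0,0]],"spin":[0,0,0,0,0]}' >/dev/null
python3 -m creep '{"hand":[1,1,1,1,1],"translation":[[0,0,-10],[0,0,-30],[0,0,-40],[0,0,-40],[0,0,0]],"spin":[0,0,0,0,0]}' >/dev/null
python3 -m creep '{"hand":[1,1,1,1,1],"translation":[[0,0,0],[0,0,0],[0,0,0],[0,0,0],[0,0,0]],"spin":[-8.5,-8.5,-8.5,-8.5,-8.5]}' >/dev/null
python3 -m creep '{"hand":[1,1,1,1,1],"translation":[[0,0,0],[0,0,0],[0,0,0],[0,0,0],[0,0,0]],"spin":[-8.5,-8.5,-8.5,-8.5,-8.5]}' >/dev/null
python3 -m creep '{"hand":[1,1,1],"translation":[[0,0,0],[0,0,0],[0,0,0]],"spin":[-5,0,0]}'
python3 to.py 468 -96 60
python3 - <<'E'
from h import *; from station import robot
S=robot.camera("side"); 
for st,ce,m in blobs(S,"red",60): print(st,ce.round(1))
print(project(S,[[.4445,-.275,.004],[.4445,-.275,.051],[.4445,-.275,.0315]]))
E
```

```text
time: 10.0
tool_pos: [0.4434, -0.2755, 0.131]
tool_rot: [-180.0, -0.0, 89.7]
ft_force: [0.2, -0.1, 0.6]
width: 0.997
gripper_force: 0.0
t 10.0 tcp [ 443.4 -275.5  131. ] yaw 89.73 w 0.997 gf 0.0 shift [179.6  23.8  71. ]
[372 283  14  11 111] [378.3 288.2]
[402 344  27  25 559] [415.2 356. ]
[387 362  50  41 879] [410.9 384.1]
[[410.74986713 379.70782214]
 [413.9335289  355.38920038]
 [412.58740393 365.7348762 ]]
```

Red jar is in its stand (lid at (415,356), expected (414,355)). On to the tape.

```bash
python3 -m creep '{"hand":[1,1,1,1,1],"translation":[[36,5,0],[36,5,0],[36,5,0],[36,5,0],[36,4,0]],"spin":[0,0,0,0,0]}' >/dev/null
python3 -m creep '{"hand":[1,1,1,1,1],"translation":[[0,0,40],[0,0,40],[0,0,26],[0,0,0],[0,0,0]],"spin":[0,0,0,0,0]}'; python3 to.py 468 -96 0
python3 - <<'E'
from h import *; from station import robot
S=robot.camera("side"); f=S["frame"][230:370,230:420]; cv2.imwrite("pics/g6.png",cv2.resize(f,(760,560),interpolation=2))
print(((project(S,[[.468-.045,-.096,.024],[.468+.045,-.096,.024],[.468-.045,-.096,.043],[.468+.045,-.096,.043]])-[230,230])*4).round())
E
```

```text
time: 11.05
tool_pos: [0.4681, -0.0958, 0.0252]
tool_rot: [-180.0, -0.0, 89.8]
ft_force: [0.4, 0.5, 0.0]
width: 0.997
gripper_force: 0.0
t 11.05 tcp [468.1 -95.8  25.2] yaw 89.8 w 0.997 gf 0.0 shift [-0.2 -0.1 25.2]
[[298. 347.]
 [457. 234.]
 [296. 309.]
 [457. 196.]]
```

View pics/g6.png

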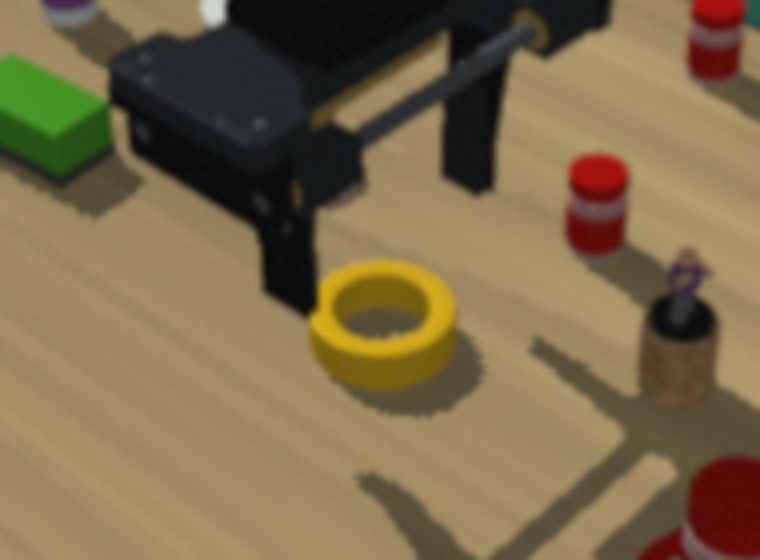

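The tips sit at (290,305) and (468,190), matching a height of tool z + 19 mm, so the low grasps need tool z below 0. I'll go down in steps, watching force.

```bash
python3 -m creep '{"hand":[1,1,1,1,1],"translation":[[0,0,12],[0,0,10],[0,0,5],[0,0,0],[0,0,0]],"spin":[0,0,0,0,0]}' | grep -E "pos|force"
python3 -m creep '{"hand":[1,1,1],"translation":[[0,0,4],[0,0,4],[0,0,0]],"spin":[0,0,0]}'| grep -E "pos|force"
python3 -m creep '{"hand":[1,1,1],"translation":[[0,0,3],[0,0,0],[0,0,0]],"spin":[0,0,0]}'| grep -E "pos|force"
```

```text
tool_pos: [0.468, -0.0958, -0.002]
ft_force: [1.0, -0.3, 0.6]
gripper_force: 0.0
tool_pos: [0.4678, -0.0957, -0.0102]
ft_force: [0.2, 0.3, -1.2]
gripper_force: 0.0
tool_pos: [0.4681, -0.0958, -0.0129]
ft_force: [0.1, 0.1, -0.1]
gripper_force: 0.0
```

```bash
python3 -m creep '{"hand":[0.3,0.3,0.3,0.3,0.3],"translation":[[0,0,1],[0,0,0],[0,0,0],[0,0,0],[0,0,0]],"spin":[0,0,0,0,0]}' 20 | grep -E "pos|force|width"
python3 -m creep '{"hand":[0.3,0.3,0.3,0.3,0.3],"translation":[[0,0,0],[0,0,-10],[0,0,-40],[0,0,-40],[0,0,-30]],"spin":[0,0,0,0,0]}' | grep -E "pos|force|width"; python3 to.py 606 106.5 107
```

```text
tool_pos: [0.4681, -0.0958, -0.0138]
ft_force: [0.4, -0.8, -0.7]
width: 0.661
gripper_force: 20.0
tool_pos: [0.4684, -0.0959, 0.1086]
ft_force: [-0.6, -0.1, -0.5]
width: 0.653
gripper_force: 20.0
t 13.2 tcp [468.4 -95.9 108.6] yaw 89.85 w 0.653 gf 19.999920618720353 shift [202.7 137.1   1.6]
```

```bash
python3 -m creep '{"hand":[0.3,0.3,0.3,0.3,0.3],"translation":[[33,22,0],[33,22,0],[33,22,0],[33,22,0],[33,22,0]],"spin":[0,0,0,0,0]}' >/dev/null
python3 -m creep '{"hand":[0.3,0.3,0.3,0.3,0.3],"translation":[[33,22,0],[4,5,0],[0,0,35],[0,0,20],[0,0,0]],"spin":[0,0,0,0,0]}' | grep -E "pos|force|width"; python3 to.py 606 106.5 -7
python3 - <<'E'
from h import *; from station import robot
S=robot.camera("side"); f=S["frame"][160:280,220:380]; cv2.imwrite("pics/g7.png",cv2.resize(f,(800,600),interpolation=2))
for st,ce,m in blobs(S,"yellow"): print(st,ce.round(1))
print(project(S,[[.606,.1065,.006+.06],[.606,.1065,.036]]))
E
```

```text
tool_pos: [0.6022, 0.1054, 0.0486]
ft_force: [0.0, 0.8, -0.4]
width: 0.659
gripper_force: 20.0
t 14.2 tcp [602.2 105.4  48.6] yaw 89.84 w 0.659 gf 19.999992926605046 shift [ 1.1  3.8 55.6]
[281 191  29  22 471] [296.9 201.3]
[293 216   8  16 109] [296.7 223.6]
[[295.57997344 201.99555699]
 [296.27696821 215.67588564]]
```

View pics/g7.png

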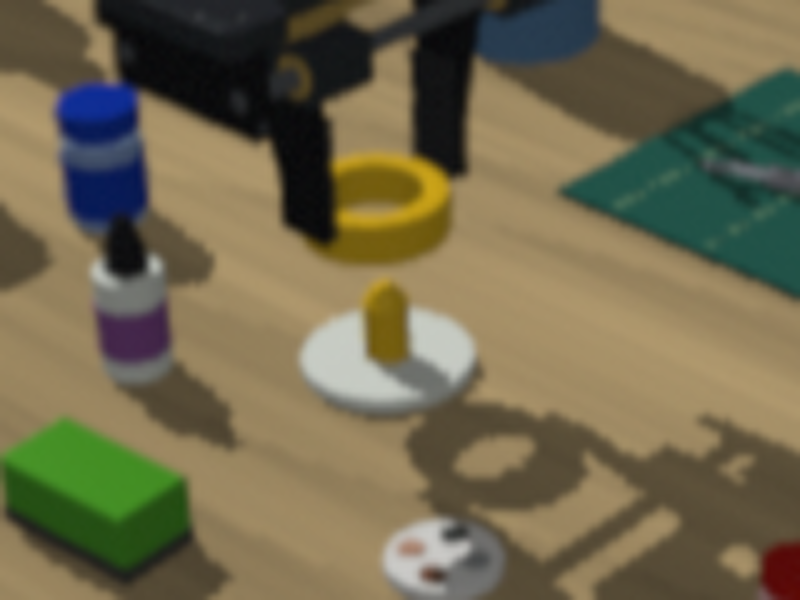

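The tape hangs over the post (tape centre ≈ (379,207), post at (386,300)); the 3.8 mm correction centres it.

```bash
python3 -m creep '{"hand":[0.3,0.3,0.3,0.3,0.3],"translation":[[1,4,0],[0,0,20],[0,0,18],[0,0,10],[0,0,0]],"spin":[0,0,0,0,0]}' | grep -E "pos|force|width"
python3 -m creep '{"hand":[0.3,0.3,0.3,0.3],"translation":[[0,0,4],[0,0,1],[0,0,1],[0,0,0]],"spin":[0,0,0,0]}' | grep -E "pos|force|width"; python3 to.py 606 106.5 -7
```

```text
tool_pos: [0.6095, 0.1066, 0.003]
ft_force: [-0.7, 0.2, -0.3]
width: 0.657
gripper_force: 20.0
tool_pos: [0.6099, 0.1068, -0.0025]
ft_force: [-0.1, -0.6, 0.2]
width: 0.658
gripper_force: 20.0
t 15.15 tcp [609.9 106.8  -2.5] yaw 89.84 w 0.658 gf 19.99994169920683 shift [-0.3 -3.9  4.5]
```

```bash
python3 -m creep '{"hand":[0.3,0.3,0.3,0.3],"translation":[[0,-4,0],[0,0,2],[0,0,1],[0,0,0]],"spin":[0,0,0,0]}' | grep -E "pos|force|width"
python3 -m creep '{"hand":[0.3,0.3],"translation":[[0,0,1],[0,0,0]],"spin":[0,0]}' | grep -E "pos|force|width"
python3 -m creep '{"hand":[0.3,0.3],"translation":[[0,0,1],[0,0,0]],"spin":[0,0]}' | grep -E "pos|force|width"
```

```text
tool_pos: [0.6055, 0.1068, -0.006]
ft_force: [0.2, 0.3, 0.2]
width: 0.659
gripper_force: 20.0
tool_pos: [0.6057, 0.1068, -0.007]
ft_force: [0.8, -0.4, -0.5]
width: 0.658
gripper_force: 20.0
tool_pos: [0.6058, 0.1068, -0.0078]
ft_force: [-0.4, 0.2, 0.7]
width: 0.659
gripper_force: 20.0
```

```bash
python3 -m creep '{"hand":[0.75,0.85,1,1,1],"translation":[[0,0,0],[0,0,0],[0,0,0],[0,0,0],[0,0,0]],"spin":[0,0,0,0,0]}' >/dev/null
python3 -m creep '{"hand":[1,1,1,1,1],"translation":[[0,0,-20],[0,0,-40],[0,0,-40],[0,-36,0],[0,-36,0]],"spin":[0,0,0,0,0]}' >/dev/null
python3 -m creep '{"hand":[1,1,1,1,1],"translation":[[0,-36,0],[0,-36,0],[0,0,0],[0,0,0],[0,0,0]],"spin":[0,0,-4,0,0]}'; python3 to.py 461 106 -11
python3 - <<'E'
from h import *; from station import robot
S=robot.camera("side")
for st,ce,m in blobs(S,"yellow"): print(st,ce.round(1), plane(S,[st[0]+st[2]/2-.5,st[1]+st[3]/2-.5],.018).round(4))
T=robot.camera("top")
for st,ce,m in blobs(T,"yellow"): print("top",st, plane(T,ce,.02).round(4))
print(project(S,[.606,.1065,.024]))
E
```

```text
time: 17.45
tool_pos: [0.463, 0.1072, 0.0925]
tool_rot: [179.9, 0.0, 93.8]
ft_force: [-0.2, -0.0, 0.3]
width: 0.999
gripper_force: 0.0
t 17.45 tcp [463.  107.2  92.5] yaw 93.76 w 0.999 gf 0.0 shift [ -1.1  -2.1 103.5]
[282 215  30  22 539] [296.5 225.6] [[0.6011 0.102  0.018 ]]
top [285 213  24  23 179] [[0.6072 0.1063 0.02  ]]
top [293 221   7   7  38] [[0.6061 0.1068 0.02  ]]
[[296.55040864 221.02326164]]
```

Tape is round its post, flat. Now the block.

```bash
python3 -m creep '{"hand":[1,1,1,1,1],"translation":[[-1,-2,30],[0,0,35],[0,0,20],[0,0,12],[0,0,5]],"spin":[0,0,0,0,0]}' | grep -E "pos|force|width"
python3 -m creep '{"hand":[0.2,0.2,0.2,0.2,0.2],"translation":[[0,0,0],[0,0,0],[0,0,0],[0,0,0],[0,0,0]],"spin":[0,0,0,0,0]}' 25| grep -E "pos|force|width"
python3 -m creep '{"hand":[0.2,0.2,0.2,0.2,0.2],"translation":[[0,0,0],[0,0,0],[0,0,0],[0,0,0],[0,0,0]],"spin":[0,0,0,0,0]}'| grep -E "pos|force|width"
```

```text
tool_pos: [0.4599, 0.106, -0.011]
ft_force: [-0.2, 0.5, 1.4]
width: 1.0
gripper_force: 0.0
tool_pos: [0.4601, 0.1061, -0.0093]
ft_force: [0.5, -0.4, -0.4]
width: 0.633
gripper_force: 0.0
tool_pos: [0.46, 0.1061, -0.0097]
ft_force: [0.2, -1.0, 2.1]
width: 0.384
gripper_force: 25.0
```

```bash
python3 -m creep '{"hand":[0.2,0.2,0.2,0.2,0.2],"translation":[[0,0,-15],[0,0,-40],[0,0,-40],[0,0,-25],[0,0,0]],"spin":[0,0,0,0,0]}' >/dev/null
python3 -m creep '{"hand":[0.2,0.2,0.2,0.2,0.2],"translation":[[0,0,0],[0,0,0],[0,0,0],[0,0,0],[0,0,0]],"spin":[8.5,8.5,8.5,2.6,0]}' | grep -E "pos|force|width"; python3 to.py 632.5 -249 110
```

```text
tool_pos: [0.4585, 0.1061, 0.1089]
ft_force: [-0.4, -0.1, -0.7]
width: 0.385
gripper_force: 25.0
t 20.05 tcp [458.5 106.1 108.9] yaw 65.75 w 0.385 gf 25.00049114227295 shift [-252.3  304.4   -1.1]
```

```bash
python3 -m creep '{"hand":[0.2,0.2,0.2,0.2,0.2],"translation":[[-25,30,0],[-25,30,0],[-25,30,0],[-25,30,0],[-25,30,0]],"spin":[0,0,0,0,0]}' >/dev/null
python3 -m creep '{"hand":[0.2,0.2,0.2,0.2,0.2],"translation":[[-25,30,0],[-25,30,0],[-25,30,0],[-25,30,0],[-27,34,0]],"spin":[0,0,0,0,0]}' >/dev/null
python3 -m creep '{"hand":[0.2,0.2,0.2,0.2,0.2],"translation":[[0,0,0],[0,0,40],[0,0,30],[0,0,10],[0,0,0]],"spin":[0,0,0,0,0]}' | grep -E "pos|force|width"; python3 to.py 632.5 -249 -6
python3 - <<'E'
from h import *; from station import robot
S=robot.camera("side"); f=S["frame"][230:350,400:560]; cv2.imwrite("pics/g8.png",cv2.resize(f,(800,600),interpolation=2))
E
```

```text
tool_pos: [0.6313, -0.2471, 0.0274]
ft_force: [-0.5, 0.5, 0.3]
width: 0.388
gripper_force: 25.0
t 21.55 tcp [ 631.3 -247.1   27.4] yaw 65.79 w 0.388 gf 24.999758005142212 shift [-1.3  1.9 33.4]
```

View pics/g8.png

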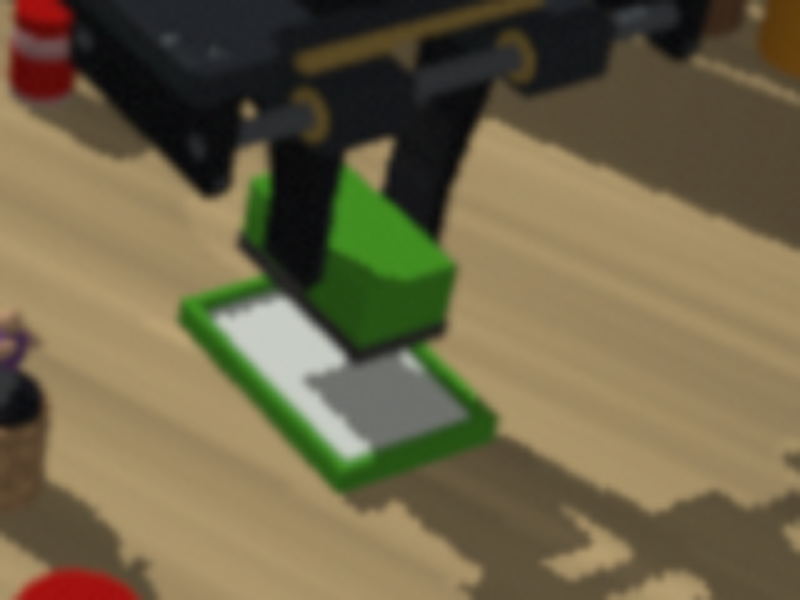

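The block hangs above the tray, green up, edges parallel to the tray (block bottom corner (360,355), tray corner (345,488)). Lowering.

```bash
python3 -m creep '{"hand":[0.2,0.2,0.2,0.2,0.2],"translation":[[-1.3,1.9,0],[0,0,12],[0,0,10],[0,0,6],[0,0,0]],"spin":[0,0,0,0,0]}' | grep -E "pos|force|width"
python3 -m creep '{"hand":[0.2,0.2,0.2],"translation":[[0,0,3],[0,0,1.5],[0,0,0]],"spin":[0,0,0]}' | grep -E "pos|force|width"
python3 -m creep '{"hand":[0.2,0.2],"translation":[[0,0,1],[0,0,0]],"spin":[0,0]}' | grep -E "pos|force|width"
```

```text
tool_pos: [0.6334, -0.2499, 0.0007]
ft_force: [-0.3, -0.6, 0.3]
width: 0.387
gripper_force: 25.0
tool_pos: [0.6345, -0.2505, -0.0024]
ft_force: [0.6, -0.2, -0.5]
width: 0.389
gripper_force: 25.0
tool_pos: [0.6346, -0.2506, -0.0033]
ft_force: [0.0, -0.6, -0.7]
width: 0.389
gripper_force: 25.0
```

```bash
python3 -m creep '{"hand":[0.2,0.2,0.2],"translation":[[0,-2,1],[0,0,1],[0,0,0]],"spin":[0,0,0]}' | grep -E "pos|force|width"
python3 -m creep '{"hand":[0.2,0.2],"translation":[[0,0,0.7],[0,0,0]],"spin":[0,0]}' | grep -E "pos|force|width"
```

```text
tool_pos: [0.6325, -0.2496, -0.0055]
ft_force: [-1.2, 0.1, -1.1]
width: 0.387
gripper_force: 25.0
tool_pos: [0.6327, -0.2497, -0.0056]
ft_force: [-1.0, -0.5, 2.3]
width: 0.392
gripper_force: 25.0
```

```bash
python3 -m creep '{"hand":[0.5,0.6,0.8,1,1],"translation":[[0,0,0],[0,0,0],[0,0,0],[0,0,0],[0,0,0]],"spin":[0,0,0,0,0]}' >/dev/null
python3 -m creep '{"hand":[1,1,1,1,1],"translation":[[0,0,-20],[0,0,-40],[0,0,-40],[0,0,-20],[0,0,0]],"spin":[0,0,0,0,0]}' >/dev/null
python3 -m creep '{"hand":[1,1,1,1,1],"translation":[[0,0,0],[0,0,0],[0,0,0],[0,0,0],[0,0,0]],"spin":[-8.1,-8.1,-8,0,0]}' | grep -E "pos|force|width"; python3 to.py 608.5 280 110
python3 - <<'E'
from h import *; from station import robot
S=robot.camera("side"); h=cv2.cvtColor(S["frame"],cv2.COLOR_BGR2HSV)
for st,ce,m in blobs(S,"blue",60): print(st,ce.round(1))
m=((h[...,0]>45)&(h[...,0]<72)&(h[...,1]>110)&(h[...,2]>110)).astype(np.uint8)
for c in cv2.findContours(m,0,2)[0]:
    if cv2.contourArea(c)>100:
        r=cv2.minAreaRect((plane(S,c[:,0],.032)[:,:2]*1000).astype(np.float32)); print(cv2.boundingRect(c),r)
f=S["frame"][230:350,400:560]; cv2.imwrite("pics/g9.png",cv2.resize(f,(800,600),interpolation=2))
E
```

```text
tool_pos: [0.632, -0.2493, 0.1127]
ft_force: [0.1, -0.1, 0.6]
width: 0.999
gripper_force: 0.0
t 24.6 tcp [ 632.  -249.3  112.7] yaw 89.76 w 0.999 gf 0.0 shift [529.2 -25.7   2.7]
[135  83  12   9  82] [140.6  87. ]
[185 161  23  17 318] [196.7 168.9]
[232 177  15  12 149] [239.1 182.4]
[188 181  23  19 322] [199.9 190.8]
[234 192  15  12 141] [241.  197.9]
[172 219  33  20 204] [188.4 229.3]
(450, 278, 39, 28) ((628.7630004882812, -251.22557067871094), (60.34397506713867, 32.26409912109375), 65.25715637207031)
```

View pics/g9.png

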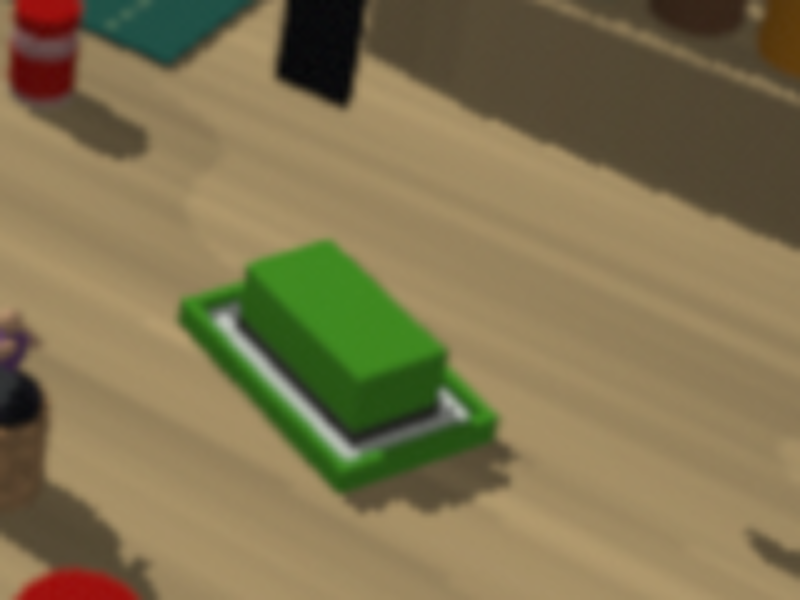

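The block lies flat inside the tray, green up (345,330). Now the blue jar.

```bash
python3 -m creep '{"hand":[1,1,1,1,1],"translation":[[44,-2,0],[44,-2,0],[44,-2,0],[44,-2,0],[44,-2,0]],"spin":[0,0,0,0,0]}' >/dev/null
python3 -m creep '{"hand":[1,1,1,1,1],"translation":[[44,-2,0],[44,-2,0],[44,-2,0],[44,-2,0],[44,-2,0]],"spin":[0,0,0,0,0]}' >/dev/null
python3 -m creep '{"hand":[1,1,1,1,1],"translation":[[44,-2,0],[44,-2,0],[0,0,0],[0,0,0],[0,0,0]],"spin":[0,0,0,0,0]}' | grep -E "pos|force|width"; python3 to.py 608.5 280 8
```

```text
tool_pos: [0.6091, 0.2773, 0.1136]
ft_force: [-0.5, -0.4, -1.0]
width: 1.0
gripper_force: 0.0
t 26.15 tcp [609.1 277.3 113.6] yaw 89.86 w 1.0 gf 0.0 shift [  2.7  -0.6 105.6]
```

```bash
python3 -m creep '{"hand":[1,1,1,1,1],"translation":[[2.5,-0.5,30],[0,0,35],[0,0,25],[0,0,15],[0,0,0]],"spin":[0,0,0,0,0]}' | grep -E "pos|force|width"
python3 -m creep '{"hand":[0.2,0.2,0.2,0.2,0.2],"translation":[[0,0,2],[0,0,0],[0,0,0],[0,0,0],[0,0,0]],"spin":[0,0,0,0,0]}' 10| grep -E "pos|force|width"
python3 -m creep '{"hand":[0.2,0.2,0.2,0.2,0.2],"translation":[[0,0,0],[0,0,0],[0,0,0],[0,0,0],[0,0,0]],"spin":[0,0,0,0,0]}' 25| grep -E "pos|force|width"; python3 to.py 608.5 280 8
```

```text
tool_pos: [0.6073, 0.2788, 0.0066]
ft_force: [-0.8, 0.3, 0.6]
width: 0.996
gripper_force: 0.0
tool_pos: [0.6092, 0.281, 0.0077]
ft_force: [0.3, 0.2, 0.8]
width: 0.633
gripper_force: 0.0
tool_pos: [0.6092, 0.2809, 0.0071]
ft_force: [1.3, 0.2, 0.5]
width: 0.407
gripper_force: 25.0
t 27.65 tcp [609.2 280.9   7.1] yaw 89.94 w 0.407 gf 24.95649352669716 shift [-0.9 -0.7 -0.9]
```

```bash
python3 -m creep '{"hand":[0.2,0.2,0.2,0.2,0.2],"translation":[[0,0,-10],[0,0,-30],[0,0,-40],[-1,-35,0],[-1,-35,0]],"spin":[0,0,0,0,0]}' | grep -E "pos|force|width"
python3 -m creep '{"hand":[0.2,0.2,0.2,0.2,0.2],"translation":[[-1,-35,0],[-2,-35,0],[0,0,0],[0,0,30],[0,0,20]],"spin":[0,0,0,0,0]}' | grep -E "pos|force|width"
python3 -m creep '{"hand":[0.2,0.2,0.2],"translation":[[0,0,6],[0,0,0],[0,0,0]],"spin":[0,0,0]}' | grep -E "pos|force|width"
python3 to.py 469 275.5 11
python3 - <<'E'
from h import *; from station import robot
S=robot.camera("side"); f=S["frame"][170:260,140:260]; cv2.imwrite("pics/g10.png",cv2.resize(f,(800,600),interpolation=2))
E
```

```text
tool_pos: [0.5397, 0.2791, 0.0891]
ft_force: [-0.2, -0.0, -1.2]
width: 0.41
gripper_force: 24.9
tool_pos: [0.4692, 0.2762, 0.0371]
ft_force: [-1.0, 0.1, -1.6]
width: 0.404
gripper_force: 24.9
tool_pos: [0.4696, 0.2762, 0.0316]
ft_force: [0.5, -0.5, -1.9]
width: 0.411
gripper_force: 24.9
t 28.95 tcp [469.6 276.2  31.6] yaw 89.93 w 0.411 gf 24.94501701439731 shift [-0.7 -0.6 20.6]
```

View pics/g10.png

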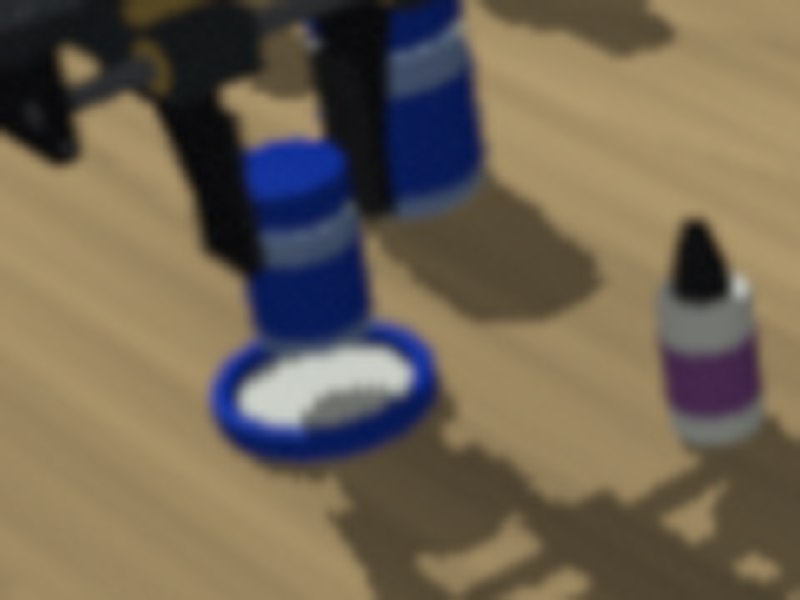

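The jar hangs over the blue dish (jar foot (315,330), dish centre (325,390)), with the bottle clear at (712,340). Lowering.

```bash
python3 -m creep '{"hand":[0.2,0.2,0.2,0.2,0.2],"translation":[[-0.7,-0.6,6],[0,0,5],[0,0,4],[0,0,2],[0,0,0]],"spin":[0,0,0,0,0]}' | grep -E "pos|force|width"
python3 -m creep '{"hand":[0.2,0.2,0.2],"translation":[[0,0,1],[0,0,1],[0,0,0]],"spin":[0,0,0]}' | grep -E "pos|force|width"
python3 -m creep '{"hand":[0.2,0.2],"translation":[[0,0,0.7],[0,0,0]],"spin":[0,0]}' | grep -E "pos|force|width"
```

```text
tool_pos: [0.4679, 0.2752, 0.0135]
ft_force: [-0.4, -0.8, -1.9]
width: 0.406
gripper_force: 24.9
tool_pos: [0.4682, 0.2753, 0.0119]
ft_force: [0.9, 0.5, -1.8]
width: 0.408
gripper_force: 24.9
tool_pos: [0.4682, 0.2753, 0.0113]
ft_force: [0.8, 0.7, -0.8]
width: 0.407
gripper_force: 24.9
```

```bash
python3 -m creep '{"hand":[0.2,0.2],"translation":[[0,0,0.6],[0,0,0]],"spin":[0,0]}' | grep -E "pos|force|width"
python3 -m creep '{"hand":[0.2,0.2],"translation":[[0,0,0.4],[0,0,0]],"spin":[0,0]}' | grep -E "pos|force|width"
```

```text
tool_pos: [0.4683, 0.2753, 0.011]
ft_force: [-0.8, -0.7, 2.7]
width: 0.406
gripper_force: 25.0
tool_pos: [0.4683, 0.2753, 0.011]
ft_force: [-1.0, -0.1, 6.3]
width: 0.409
gripper_force: 25.0
```

Contact. Release, lift and check everything.

```bash
python3 -m creep '{"hand":[0.5,0.6,0.8,1,1],"translation":[[0,0,0],[0,0,0],[0,0,0],[0,0,0],[0,0,0]],"spin":[0,0,0,0,0]}' >/dev/null
python3 -m creep '{"hand":[1,1,1,1,1],"translation":[[0,0,-20],[0,0,-40],[0,0,-40],[0,0,-40],[0,0,-30]],"spin":[0,0,0,0,0]}' | grep -E "pos|force|width"
python3 -m creep '{"hand":[1,1,1],"translation":[[0,0,0],[0,0,0],[0,0,0]],"spin":[0,0,0]}' >/dev/null
python3 - <<'E'
from h import *; from station import robot
S=robot.camera("side");T=robot.camera("top")
for st,ce,m in blobs(S,"blue",60): print(st,ce.round(1))
print(project(S,[[.4687,.2755,.051]]), [ (st,plane(T,ce,.03).round(3)) for c in("red","blue") for st,ce,m in blobs(T,c,60)])
cv2.imwrite("pics/end.png",cv2.resize(S["frame"][140:430,140:530],(800,595),interpolation=2))
E
```

```text
tool_pos: [0.4687, 0.2755, 0.1828]
ft_force: [0.1, -0.3, -0.7]
width: 1.001
gripper_force: 0.0
[185 161  23  17 317] [196.7 168.9]
[188 181  23  19 321] [200.  190.8]
[176 201  17  13 182] [184.5 207. ]
[172 217  33  22 364] [188.1 227.4]
[[184.74275834 206.83457186]] [(array([317, 116,  44,  18, 187], dtype=int32), array([[0.829, 0.012, 0.03 ]])), (array([377, 172,  12,  14, 111], dtype=int32), array([[ 0.705, -0.084,  0.03 ]])), (array([396, 234,  12,  12, 101], dtype=int32), array([[ 0.571, -0.121,  0.03 ]])), (array([455, 282,  31,  30, 387], dtype=int32), array([[ 0.444, -0.274,  0.03 ]])), (array([  3, 201,  18,  15, 172], dtype=int32), array([[0.648, 0.764, 0.03 ]])), (array([204, 273,  31,  29, 389], dtype=int32), array([[0.469, 0.276, 0.03 ]]))]
```

View pics/end.png

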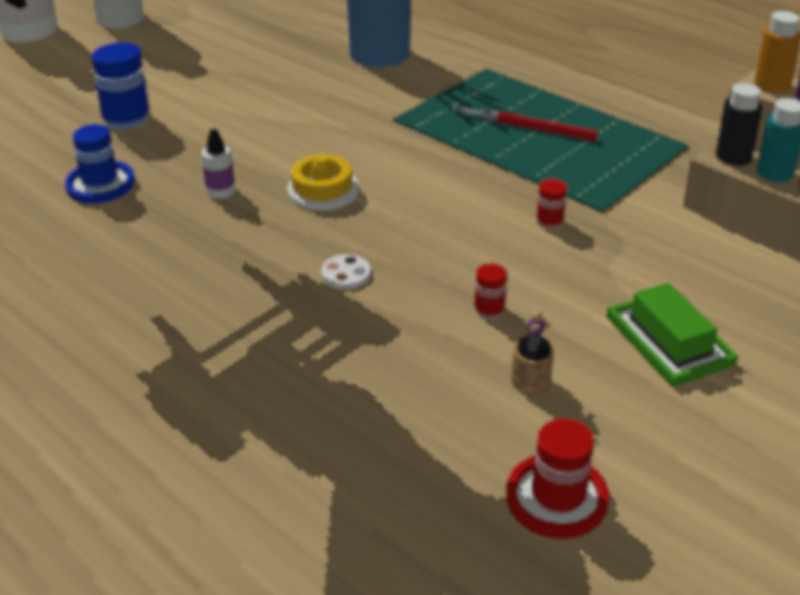

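All four items are in place: blue jar (95,160), tape (322,178), block (675,320) and red jar (563,465). The figure (533,355) and bottle (218,168) are still standing.

```bash
python3 -c "
from station import robot
print(robot.sign_off())"
```

```text
the job is handed in; nothing more can be done
None
```

The job is handed in: both jars stand in their own colour's stand, the tape is on its post, the block lies green side up in its tray, and the figure and dropper bottle are still standing; sign-off returned no verdict.

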